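# Sweep stray vials into the loading frame

## Robot

A 6-joint arm with a two-finger parallel gripper is mounted at the origin on the work surface. World frame = base frame: x ahead of the robot, y to its left, z up, the work surface at z = 0. Lengths are in m, angles in degrees, forces in N, time in s.
With the tool pointing down it reaches from about 0.35 to 0.975 m from the base axis. Payload 4.9 kg.
Tool frame: the origin (TCP) lies midway between the tips of the shut fingers; the grasp point (between the pads) lies 19 mm behind it (tcp_to_grasp is the distance from the TCP to the grasp point, in m); z points along the fingers, y is the line along which they close (so a half turn about z gives the same grasp; the last joint's range is limited). The gripper opens to 85 mm and grips with 20 to 120 N. Pads are 22 mm wide; open, the fingers measure 114 mm over their backs; the gripper's body (76 mm by 85 mm) begins 54 mm behind the grasp point. The pads swing forward as they close: fully open they stand 13 mm farther back than shut.
Start: joints at [65.031, 3.019, 92.412, -0, 84.569, -6.818], TCP at [0.195, 0.594, 0.231] pointing down, gripper open.
Joint ranges: [-172.51, 172.51], [-57.92, 126.97], [3.15, 148.05], [-58.71, 238.71], [5.1, 150.11], [-179.66, 179.66]. Speed limits (degrees/s): [147.25, 147.25, 180, 180, 180, 180].

## Interface

Orientations are given as a 3x3 rotation matrix whose columns are the frame's x, y, z axes.
In Python, from plant import state, get_image, close_job, tcp_to_grasp gives the robot as it stands.
- The arm moves only by the tool send_rows, never from a script. Its argument "deltas" is a list of rows, each an object with "claw": the finger opening in m, from 0 to 0.0854; "offset": the shift along the tool's x, y, z in m, a list of three; "turn": the turn about the tool's z in rad. A call has exactly 8 rows; each row is the pose to reach, as a shift and turn from the pose commanded when the call began, along the tool's axes at that moment; what a row does not reach only later rows make up. A row lasts 1/8 s, in which the tool goes at most 62.5 mm and 10.7 degrees, less where a joint would pass 70% of its speed; a pose out of reach is approached as far as the arm can. A call with a gripper value outside its range is refused whole. The fingers move at their own pace and stop on an object; "squeeze" is the grip in N (left out, the last holds). Time passes only in rows, so rows that repeat a pose let the fingers close, or fill a call up. It gives the time, the measured TCP pose, the force, the opening and the grip force at its end, in the units of the state.
- state(): the state, without advancing time (a new reading comes with each control period).
- get_image(name): name is "scene" or "top" or "wrist"; returns a dict with "frame" (400x640x3 uint8, blue, green, red), "intrinsics" (3x3 intrinsics, pixels), "view" (4x4, takes a point from world to camera coordinates); the wrist camera has in their place "tool_from_camera" (4x4, takes a point from camera to tool coordinates, whose origin is the TCP and whose axes are the flange's). Camera axes: x right, y down, z forward; pixel columns grow to the right and rows downward; lengths in m; the calibration is good to about 2 mm. A picture is of the moment at which its call begins: read the wrist's pose just before it. There is no depth.
- close_job(): hands the job in; it is judged then, once.
The state is a dict: "time": time; "q": joint angles; "joint_velocities": joint speeds; "joint_efforts": joint torques, N m; "position": TCP position; "eef_rot": TCP orientation; "wrist_force": force on the tool from outside, world axes, zero at the start; "torque": the same for the moment, N m; "grip_width": finger opening in m; "grasp_force": force on a finger pad.
Only numpy, scipy, OpenCV 4.12 (cv2) and the standard library are available. Lean on these libraries where they do the work, as an engineer would, in place of code of your own. Each camera call takes 0.05 s, during which the arm holds its last target. There are 200 camera calls.

## Task

Four stray glass injection vials stand about on the bench: with the fingertips, sweep them across the bench through the open side of the steel loading frame until all four stand wholly inside it. Push gently and low so that each vial stays upright and on the bench; do not pick up or pinch any of them or squeeze them hard against anything. Leave the beaker, the jar and everything else where they are.

Things in the scene. Friction and masses are not known exactly. Their poses are not given: they have to be found in the camera images.
- vial_a: one of the four equal stray injection vials: clear glass with a white dried cake at the bottom and a bare aluminium crimped cap, 30 mm in diameter, 55 mm high (straight side up to 38 mm), about 30 g, standing upright and loose. Origin at the centre of its foot on the bench, z up. Slides readily, keeps upright if pushed in the lower 20 mm
- vial_b: one of the four equal stray injection vials: clear glass with a white dried cake at the bottom and a bare aluminium crimped cap, 30 mm in diameter, 55 mm high (straight side up to 38 mm), about 30 g, standing upright and loose. Origin at the centre of its foot on the bench, z up. Slides readily, keeps upright if pushed in the lower 20 mm
- vial_c: one of the four equal stray injection vials: clear glass with a white dried cake at the bottom and a bare aluminium crimped cap, 30 mm in diameter, 55 mm high (straight side up to 38 mm), about 30 g, standing upright and loose. Origin at the centre of its foot on the bench, z up. Slides readily, keeps upright if pushed in the lower 20 mm
- vial_d: one of the four equal stray injection vials: clear glass with a white dried cake at the bottom and a bare aluminium crimped cap, 30 mm in diameter, 55 mm high (straight side up to 38 mm), about 30 g, standing upright and loose. Origin at the centre of its foot on the bench, z up. Slides readily, keeps upright if pushed in the lower 20 mm
- frame: vial loading frame: bottomless stainless U, fixed. Inside 110 mm deep (its x), 180 mm wide (its y); three walls 3 mm thick, 26 mm high, 10 mm outward rim on the side walls, bar handle behind the back. Open on its -x side, level with the bench, no sill. Origin on the bench at the centre of the inside: mouth at x = -55 mm, back wall at x = +55 mm, side walls at y = +/-90 mm; z up
- frame_mouth (a point): the middle of the frame's open side, at bench level
- beaker: bystander: small open glass beaker, 34 mm in diameter, 50 mm high, among or near the vials. Origin at the centre of its foot. Leave it
- jar: bystander: amber glass jar with a white screw cap, 36 mm in diameter, 49 mm high, among or near the vials. Origin at the centre of its foot. Leave it
- column: bystander: stainless chromatography column lying on the bench, 200 mm long over its end plugs along its x, 19 mm thick. Origin under its middle
- wrench: bystander: small steel wrench lying on the bench, 140 mm long along its x, under 15 mm high
- tipbox: bystander: pipette tip box, grey with white lid, 85 x 120 x 60 mm. Origin under its centre
- solvent_bottle: bystander: glass solvent bottle with a blue cap, 70 mm in diameter, 144 mm high. Origin at the centre of its foot
- rack: bystander: white rack of small amber vials, 90 x 140 mm, 45 mm high with the vials. Origin under its centre
Not all that is in view belongs to the job. What is shaped like the vial_b but blue is not meant.

How it is judged (in metres and radians):
At the end, for the whole second after the job is handed in: all four vials stand upright (within 0.1 rad) and at rest on the bench inside the frame, each wholly within the open side (centre at least 13 mm inside the line of the mouth) and between the walls (x of vial_a in the frame of frame between -0.042 and 0.055 m and y of vial_a in the frame of frame between -0.09 and 0.09 m and angle between each of vial_a, vial_b, vial_c, vial_d's own z axis and vertical below 0.1 rad and height (world z) of each of vial_a, vial_b, vial_c, vial_d below 0.004 m and linear speed of each of vial_a, vial_b, vial_c, vial_d below 0.02 m/s and x of vial_b in the frame of frame between -0.042 and 0.055 m and y of vial_b in the frame of frame between -0.09 and 0.09 m and x of vial_c in the frame of frame between -0.042 and 0.055 m and y of vial_c in the frame of frame between -0.09 and 0.09 m and x of vial_d in the frame of frame between -0.042 and 0.055 m and y of vial_d in the frame of frame between -0.09 and 0.09 m); the robot touches nothing.
It fails at once if a vial is lifted off the bench (more than 10 mm) (height (world z) of any of vial_a, vial_b, vial_c, vial_d above 0.01 m).
It fails at once if a vial is tipped or knocked over (leans more than 0.4 rad) (angle between any of vial_a, vial_b, vial_c, vial_d's own z axis and vertical above 0.4 rad).
It fails at once if a vial is pinched, or pressed hard by the fingers (over 12 N; sliding one takes well under 1 N) (contact force between the fingers and vial_a above 12 N or contact force between the fingers and vial_b above 12 N or contact force between the fingers and vial_c above 12 N or contact force between the fingers and vial_d above 12 N).
It fails at once if a bystander is moved by more than 15 mm or tipped over (distance of any of beaker, jar, column, wrench, tipbox, solvent_bottle, rack from where it was at the start of the episode above 0.015 m or angle between any of beaker, jar, column, wrench, tipbox, solvent_bottle, rack's own z axis and vertical above 0.4 rad).
It also fails if it takes over 72 s, if anything falls off the work surface, if the arm or the gripper's body presses on something with over 40 N, if the wrist force passes 120 N, or if a joint passes its speed limit or range.

## Working session

There is one attempt and no reset: what is moved stays moved. The work goes in short steps, Python scripts to look and compute and a tool call to move; the robot and the scene stay as the last step left them, time stands still between calls to the robot, and variables do not carry over. Pictures are saved under pics/ and viewed, at most 10 in all, crops included, and the job is handed in when it is done.

Besides the shell and the picture viewer there is one more tool, called by a JSON object that holds its "fn" and its "kwargs". send_rows: Moves the arm, as the interface text tells. Its arguments: {"type":"object","properties":{"deltas":{"type":"array"},"squeeze":{"type":"number"}},"required":["deltas"]}

```bash
mkdir -p pics; ls
python3 - <<'E'
from plant import *
import cv2,json,numpy as np
s=state();print(s['time'],s['position'],s['eef_rot'],s['grip_width'])
for n in ['scene','top']:
    i=get_image(n);cv2.imwrite(f'pics/{n}0.png',i['frame']);np.savez(f'{n}0.npz',**i);print(n,i['intrinsics'],i['view'])
E
```

```text
pics
0.0 [0.19443848 0.59333488 0.23008234] [[-9.50236148e-01  3.11529319e-01 -8.64112763e-04]
 [ 3.11530419e-01  9.50234393e-01 -1.84291844e-03]
 [ 2.46986540e-04 -2.02040513e-03 -9.99997928e-01]] 0.08535739114973055
scene [[437.6667767    0.         313.52155275]
 [  0.         437.6667767  195.40169886]
 [  0.           0.           1.        ]] [[-0.8506515   0.52542358 -0.01794656  0.41781349]
 [ 0.30231883  0.46095075 -0.8343427  -0.16703072]
 [-0.43011085 -0.71516045 -0.55095389  1.49739373]
 [ 0.          0.          0.          1.        ]]
top [[406.89744054   0.         325.75917702]
 [  0.         406.89744054 199.92367474]
 [  0.           0.           1.        ]] [[-0.0106896  -0.99992158 -0.00652387  0.08305495]
 [-0.98087421  0.01175358 -0.19428752  0.55725968]
 [ 0.19434896  0.00432224 -0.98092293  1.17134744]
 [ 0.          0.          0.          1.        ]]
```

View pics/scene0.png

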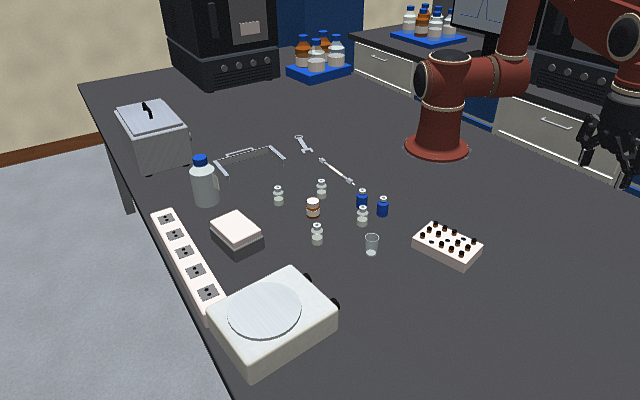

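View pics/top0.png

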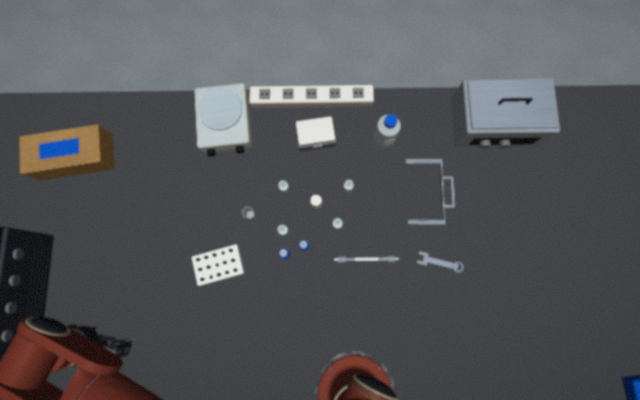

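The top view shows white-bodied vials at (283,185), (349,185), (282,230) and (338,223). The jar is at (316,200), the beaker at (248,212), and the blue decoys at (284,253) and (303,245). The frame is at (407–445, 160–222), with its open side facing image left (+y). The lookalikes are the beaker (clear), the jar (amber) and the two blue vials, and I'm ruling those out by colour. I'll check with one close crop.

```bash
cat > h.py <<'E'
import numpy as np,cv2
def ray(d,u,v,z):
    V=np.array(d['view']);K=np.array(d['intrinsics']);R=V[:3,:3];c=-R.T@V[:3,3]
    r=R.T@np.linalg.inv(K)@np.array([u,v,1.]);return c+r*(z-c[2])/r[2]
def proj(d,p):
    q=d['view']@np.r_[p,1];k=d['intrinsics']@q[:3];return k[:2]/k[2]
E
python3 - <<'E'
from h import *
d=np.load('top0.npz');f=d['frame']
x0,y0=225,140
c=cv2.resize(f[y0:y0+140,x0:x0+260],None,fx=3,fy=3,interpolation=cv2.INTER_CUBIC)
cv2.imwrite('pics/crop.png',c)
g=cv2.cvtColor(f,cv2.COLOR_BGR2GRAY)
m=(g>105).astype('uint8');n,l,st,ce=cv2.connectedComponentsWithStats(m)
for i in range(1,n):
    u,v=ce[i]
    if st[i,4]>8 and 225<u<485 and 140<v<280: print(st[i],ce[i].round(1),ray(d,u,v,.04)[:2].round(3),ray(d,u,v,.055)[:2].round(3))
E
```

```text
[406 159  37   9 177] [424.4 161. ] [ 0.681 -0.231] [ 0.676 -0.227]
[442 176  13  33 176] [449.2 191.8] [ 0.582 -0.301] [ 0.579 -0.296]
[343 179  11  12 103] [348.3 184.5] [0.609 0.007] [0.605 0.008]
[278 180  11  12 103] [282.9 185.3] [0.609 0.208] [0.605 0.207]
[310 194  13  13 135] [315.7 200. ] [0.561 0.108] [0.558 0.107]
[244 210  11   9  65] [249.5 214.1] [0.52  0.309] [0.518 0.306]
[332 217  11  12 102] [337.2 222.9] [0.49  0.043] [0.488 0.044]
[408 219  38   6 184] [426.6 221.8] [ 0.49  -0.226] [ 0.488 -0.223]
[277 224  11  12 101] [282.1 229.3] [0.473 0.209] [0.471 0.208]
[299 240   8   9  50] [302.9 243.8] [0.428 0.146] [0.427 0.146]
[279 249   8   8  54] [282.7 252.4] [0.403 0.207] [0.402 0.205]
[417 251  47  22 347] [439. 262.] [ 0.37  -0.256] [ 0.369 -0.252]
[334 256  65   7 296] [366.6 258.8] [ 0.382 -0.042] [ 0.381 -0.041]
```

View pics/crop.png

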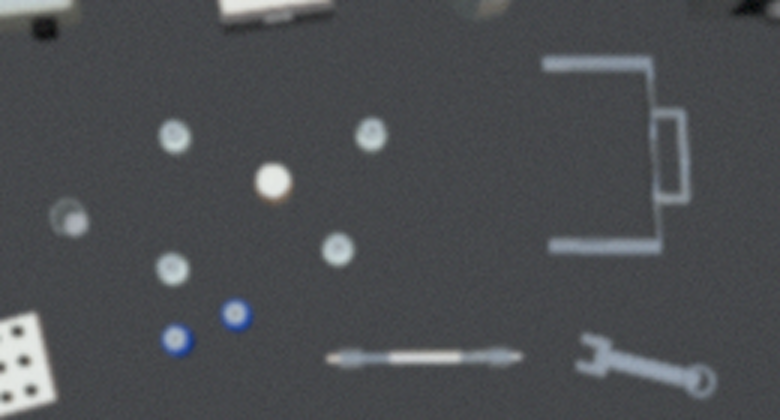

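The crop confirms four bare-cap vials, plus a white-cap jar, a clear beaker and two blue decoys, all distinct. Next I'll get the frame pose and cross-check the vials in the scene view.

Run:
```python
from h import *
d=np.load('top0.npz')
c=lambda u,v:(225+(u+.5)/3-.5,140+(v+.5)/3-.5)
P=[ray(d,*c(u,v),.026)[:2] for u,v in [(543,64),(652,64),(549,246),(661,246)]]
print(np.round(P,3))
m=(P[0]+P[2])/2;b=(P[1]+P[3])/2;print('mouth',m,'back',b,'width',np.linalg.norm(P[0]-P[2]),'ang',np.degrees(np.arctan2(*(b-m)[::-1])))
V={k:ray(d,*c(*q),.055)[:2] for k,q in dict(v1=(371,132),v2=(175,133),v3=(338,246),v4=(172,266),bl1=(236,313),bl2=(178,337)).items()}
V['jar']=ray(d,*c(273,180),.049)[:2];V['beaker']=ray(d,*c(68,214),.05)[:2]
V['bottle']=ray(d,391,120,.144)[:2]
s=np.load('scene0.npz')
for k,p in V.items(): print(k,p.round(3),'scene px top',proj(s,np.r_[p,.055]).round(0))
print(proj(s,np.r_[m,0]))
```

```text
[[ 0.686 -0.175]
 [ 0.684 -0.289]
 [ 0.493 -0.172]
 [ 0.492 -0.286]]
mouth [ 0.58942347 -0.1738511 ] back [ 0.58804282 -0.28762859] width 0.1922623644988755 ang -90.69523349495321
v1 [0.608 0.008] scene px top [278. 186.]
v2 [0.609 0.206] scene px top [316. 223.]
v3 [0.492 0.043] scene px top [321. 180.]
v4 [0.474 0.208] scene px top [362. 206.]
bl1 [0.426 0.144] scene px top [362. 189.]
bl2 [0.403 0.201] scene px top [382. 196.]
jar [0.56  0.107] scene px top [312. 198.]
beaker [0.528 0.313] scene px top [371. 235.]
bottle [ 0.775 -0.115] scene px top [205. 184.]
[257.56566913 173.338165  ]
```

{"fn": "send_rows", "kwargs": {"deltas": [{"claw": 0.02,"offset": [0,0,0],"turn": 0.18},{"claw": 0.02,"offset": [0,0,0],"turn": 0.36},{"claw": 0.02,"offset": [0,0,0],"turn": 0.54},{"claw": 0.02,"offset": [0,0,0],"turn": 0.72},{"claw": 0.02,"offset": [0,0,0],"turn": 0.9},{"claw": 0.02,"offset": [0,0,0],"turn": 1.08},{"claw": 0.02,"offset": [0,0,0],"turn": 1.254},{"claw": 0.02,"offset": [0,0,0],"turn": 1.254}]}}

```text
time: 1.1
position: [0.1945, 0.5936, 0.2307]
eef_rot: [[-0.002, 1.0, -0.0], [1.0, 0.002, -0.001], [-0.001, -0.0, -1.0]]
wrist_force: [-0.3, 0.3, 0.6]
grip_width: 0.0201
grasp_force: 0.0
```

Sizes agree: rims about 192 mm apart (180–206 mm expected), depth 114 mm, and the scene projections land on the right objects. Moving.

{"fn": "send_rows", "kwargs": {"deltas": [{"claw": 0.02,"offset": [-0.05,0.0375,0],"turn": 0},{"claw": 0.02,"offset": [-0.1,0.075,0],"turn": 0},{"claw": 0.02,"offset": [-0.15,0.1125,0],"turn": 0},{"claw": 0.02,"offset": [-0.2,0.15,0],"turn": 0},{"claw": 0.02,"offset": [-0.25,0.1875,0],"turn": 0},{"claw": 0.02,"offset": [-0.3,0.225,0],"turn": 0},{"claw": 0.02,"offset": [-0.35,0.2625,0],"turn": 0},{"claw": 0.02,"offset": [-0.4,0.3,0],"turn": 0}]}}

```text
time: 2.1
position: [0.4955, 0.1921, 0.2313]
eef_rot: [[-0.003, 1.0, 0.0], [1.0, 0.003, 0.0], [0.0, 0.0, -1.0]]
wrist_force: [1.4, 0.5, 0.2]
grip_width: 0.02
grasp_force: 0.0
```

{"fn": "send_rows", "kwargs": {"deltas": [{"claw": 0.02,"offset": [-0.04,0.03,0],"turn": 0},{"claw": 0.02,"offset": [-0.08,0.06,0],"turn": 0},{"claw": 0.02,"offset": [-0.12,0.09,0],"turn": 0},{"claw": 0.02,"offset": [-0.144,0.1135,0],"turn": 0},{"claw": 0.02,"offset": [-0.144,0.1135,0.04],"turn": 0},{"claw": 0.02,"offset": [-0.144,0.1135,0.08],"turn": 0},{"claw": 0.02,"offset": [-0.144,0.1135,0.12],"turn": 0},{"claw": 0.02,"offset": [-0.144,0.1135,0.12],"turn": 0}]}}

```text
time: 3.1
position: [0.6049, 0.05, 0.1068]
eef_rot: [[-0.002, 1.0, -0.009], [1.0, 0.002, 0.0], [0.0, -0.009, -1.0]]
wrist_force: [-0.2, 1.4, -1.3]
grip_width: 0.0197
grasp_force: 0.0
```

{"fn": "send_rows", "kwargs": {"deltas": [{"claw": 0.02,"offset": [0,0,0.03],"turn": 0},{"claw": 0.02,"offset": [0,0,0.06],"turn": 0},{"claw": 0.02,"offset": [0,0,0.08],"turn": 0},{"claw": 0.02,"offset": [0,0,0.093],"turn": 0},{"claw": 0.02,"offset": [0,0,0.1],"turn": 0},{"claw": 0.02,"offset": [0,0,0.102],"turn": 0},{"claw": 0.02,"offset": [0,0,0.102],"turn": 0},{"claw": 0.02,"offset": [0,0,0.102],"turn": 0}]}}

```text
time: 4.1
position: [0.6088, 0.0499, 0.0101]
eef_rot: [[0.0, 1.0, 0.001], [1.0, -0.0, -0.0], [-0.0, 0.001, -1.0]]
wrist_force: [-0.7, 0.1, 0.2]
grip_width: 0.0202
grasp_force: 0.0
```

Run:
```python
from plant import *
import cv2,numpy as np
print(state()['position'])
i=get_image('wrist');cv2.imwrite('pics/w1.png',i['frame'])
```

```text
[0.60879554 0.04986202 0.01010234]
```

View pics/w1.png

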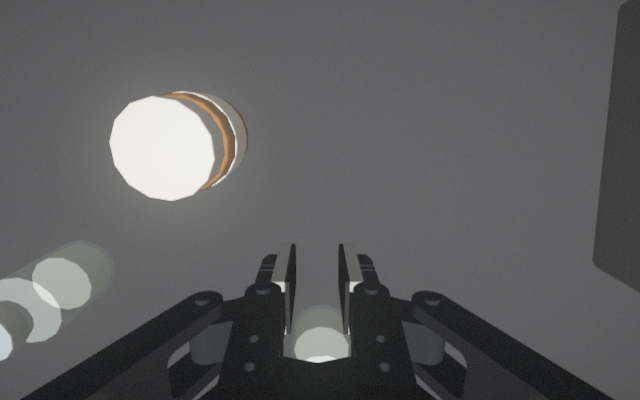

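The vial at (322,340) lies centred ahead of the finger gap (centre about 318), and the jar at (165,145) is clear. Pushing vial 1.

{"fn": "send_rows", "kwargs": {"deltas": [{"claw": 0.02,"offset": [-0.005,0,0.003],"turn": 0},{"claw": 0.02,"offset": [-0.012,0,0.003],"turn": 0},{"claw": 0.02,"offset": [-0.022,0,0.003],"turn": 0},{"claw": 0.02,"offset": [-0.035,0,0.003],"turn": 0},{"claw": 0.02,"offset": [-0.051,0,0.003],"turn": 0},{"claw": 0.02,"offset": [-0.069,0,0.003],"turn": 0},{"claw": 0.02,"offset": [-0.087,0,0.003],"turn": 0},{"claw": 0.02,"offset": [-0.105,0,0.003],"turn": 0}]}}

```text
time: 5.15
position: [0.6082, -0.0566, 0.0063]
eef_rot: [[0.0, 1.0, 0.0], [1.0, -0.0, -0.0], [-0.0, 0.0, -1.0]]
wrist_force: [0.3, 0.2, 0.5]
grip_width: 0.0199
grasp_force: 0.1
```

Run:
```python
from plant import *
from h import *
s=state();print(s['position'],s['wrist_force'])
i=get_image('scene');cv2.imwrite('pics/s1.png',cv2.resize(i['frame'][120:280,180:440],None,fx=3,fy=3,interpolation=cv2.INTER_CUBIC))
```

```text
[ 0.60816557 -0.05655704  0.00631837] [0.26701869 0.23631407 0.46795809]
```

View pics/s1.png

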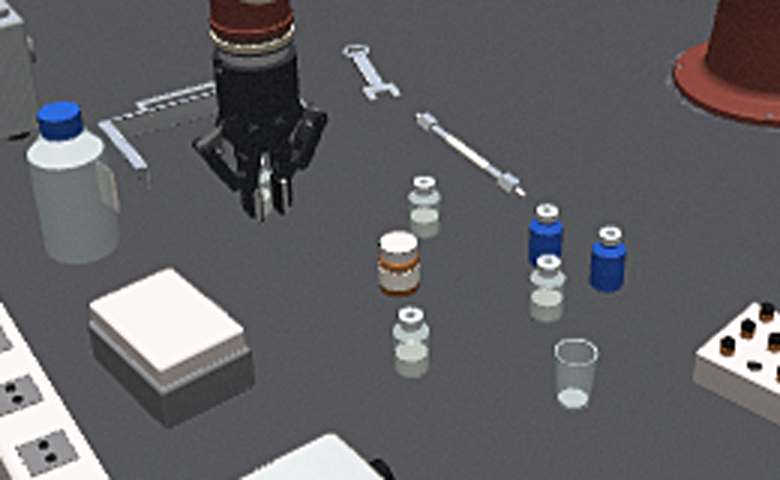

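The vial is hidden ahead of the fingers (crop 265,200), and everything else is still in place. Continuing.

{"fn": "send_rows", "kwargs": {"deltas": [{"claw": 0.02,"offset": [-0.01,0.0,0],"turn": 0},{"claw": 0.02,"offset": [-0.025,0,0],"turn": 0},{"claw": 0.02,"offset": [-0.043,0,0],"turn": 0},{"claw": 0.02,"offset": [-0.061,0,0],"turn": 0},{"claw": 0.02,"offset": [-0.079,0,0],"turn": 0},{"claw": 0.02,"offset": [-0.097,0,0],"turn": 0},{"claw": 0.02,"offset": [-0.115,0,0],"turn": 0},{"claw": 0.02,"offset": [-0.133,0,0],"turn": 0}]}}

```text
time: 6.2
position: [0.6082, -0.1894, 0.0063]
eef_rot: [[0.0, 1.0, 0.0], [1.0, -0.0, -0.0], [-0.0, 0.0, -1.0]]
wrist_force: [-0.2, 0.2, -0.8]
grip_width: 0.0197
grasp_force: 0.2
```

{"fn": "send_rows", "kwargs": {"deltas": [{"claw": 0.02,"offset": [-0.016,0.0,0],"turn": 0},{"claw": 0.02,"offset": [-0.028,0,0],"turn": 0},{"claw": 0.02,"offset": [-0.037,0,0],"turn": 0},{"claw": 0.02,"offset": [-0.043,0,0],"turn": 0},{"claw": 0.02,"offset": [-0.047,0,0],"turn": 0},{"claw": 0.02,"offset": [-0.047,0,0],"turn": 0},{"claw": 0.02,"offset": [-0.035,0,0],"turn": 0},{"claw": 0.02,"offset": [-0.005,0,0],"turn": 0}]}}

```text
time: 7.2
position: [0.6083, -0.1927, 0.0065]
eef_rot: [[0.001, 1.0, 0.0], [1.0, -0.001, -0.0], [-0.0, 0.0, -1.0]]
wrist_force: [0.5, -0.0, 0.6]
grip_width: 0.0198
grasp_force: 0.0
```

{"fn": "send_rows", "kwargs": {"deltas": [{"claw": 0.02,"offset": [0.01,0,-0.04],"turn": 0},{"claw": 0.02,"offset": [0.02,0,-0.09],"turn": 0},{"claw": 0.02,"offset": [0.06,-0.02,-0.1],"turn": 0},{"claw": 0.02,"offset": [0.11,-0.045,-0.1],"turn": 0},{"claw": 0.02,"offset": [0.16,-0.07,-0.1],"turn": 0},{"claw": 0.02,"offset": [0.21,-0.095,-0.1],"turn": 0},{"claw": 0.02,"offset": [0.26,-0.116,-0.1],"turn": 0},{"claw": 0.02,"offset": [0.28,-0.116,-0.1],"turn": 0}]}}

```text
time: 8.2
position: [0.4899, 0.0899, 0.1059]
eef_rot: [[-0.004, 1.0, -0.001], [1.0, 0.004, 0.001], [0.001, -0.001, -1.0]]
wrist_force: [0.5, 0.1, -0.2]
grip_width: 0.0198
grasp_force: 0.0
```

Run:
```python
from plant import *
from h import *
print(state()['position'])
i=get_image('top');np.savez('top1.npz',**i);cv2.imwrite('pics/t1.png',cv2.resize(i['frame'][140:280,225:485],None,fx=3,fy=3,interpolation=cv2.INTER_CUBIC))
```

```text
[0.48992578 0.08992511 0.10590383]
```

View pics/t1.png

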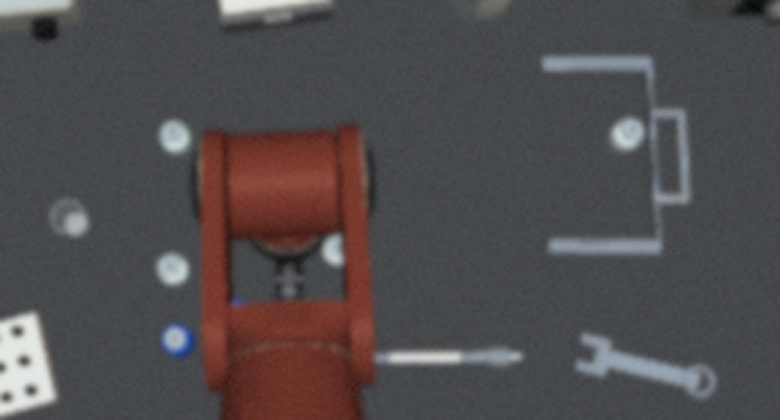

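Vial 1 stands deep in the frame at crop (628,133), and the rest are unchanged. On to vial 3.

{"fn": "send_rows", "kwargs": {"deltas": [{"claw": 0.02,"offset": [0,0,0.03],"turn": 0},{"claw": 0.02,"offset": [0,0,0.06],"turn": 0},{"claw": 0.02,"offset": [0,0,0.08],"turn": 0},{"claw": 0.02,"offset": [0,0,0.094],"turn": 0},{"claw": 0.02,"offset": [0,0,0.1],"turn": 0},{"claw": 0.02,"offset": [0,0,0.1],"turn": 0},{"claw": 0.02,"offset": [-0.005,0,0.1],"turn": 0},{"claw": 0.02,"offset": [-0.012,0,0.1],"turn": 0}]}}

```text
time: 9.25
position: [0.4928, 0.0745, 0.0071]
eef_rot: [[-0.0, 1.0, 0.001], [1.0, 0.0, -0.0], [-0.0, 0.001, -1.0]]
wrist_force: [-0.5, 0.5, -0.1]
grip_width: 0.0201
grasp_force: 0.0
```

{"fn": "send_rows", "kwargs": {"deltas": [{"claw": 0.02,"offset": [-0.006,0,0],"turn": 0},{"claw": 0.02,"offset": [-0.014,0.001,0],"turn": 0},{"claw": 0.02,"offset": [-0.024,0.003,0],"turn": 0},{"claw": 0.02,"offset": [-0.037,0.007,0],"turn": 0},{"claw": 0.02,"offset": [-0.053,0.012,0],"turn": 0},{"claw": 0.02,"offset": [-0.07,0.017,0],"turn": 0},{"claw": 0.02,"offset": [-0.087,0.022,0],"turn": 0},{"claw": 0.02,"offset": [-0.104,0.027,0],"turn": 0}]}}

```text
time: 10.25
position: [0.5196, -0.0305, 0.0063]
eef_rot: [[0.0, 1.0, 0.0], [1.0, -0.0, -0.0], [-0.0, 0.0, -1.0]]
wrist_force: [0.6, 0.3, 0.6]
grip_width: 0.0199
grasp_force: 0.2
```

{"fn": "send_rows", "kwargs": {"deltas": [{"claw": 0.02,"offset": [-0.012,0.004,0],"turn": 0},{"claw": 0.02,"offset": [-0.028,0.009,0],"turn": 0},{"claw": 0.02,"offset": [-0.046,0.014,0],"turn": 0},{"claw": 0.02,"offset": [-0.064,0.019,0],"turn": 0},{"claw": 0.02,"offset": [-0.082,0.023,0],"turn": 0},{"claw": 0.02,"offset": [-0.1,0.026,0],"turn": 0},{"claw": 0.02,"offset": [-0.118,0.028,0],"turn": 0},{"claw": 0.02,"offset": [-0.136,0.028,0],"turn": 0}]}}

```text
time: 11.25
position: [0.5472, -0.1663, 0.0063]
eef_rot: [[-0.0, 1.0, -0.0], [1.0, 0.0, -0.0], [-0.0, -0.0, -1.0]]
wrist_force: [0.2, -0.3, 0.5]
grip_width: 0.0199
grasp_force: 0.1
```

{"fn": "send_rows", "kwargs": {"deltas": [{"claw": 0.02,"offset": [-0.016,0,0],"turn": 0},{"claw": 0.02,"offset": [-0.034,0,0],"turn": 0},{"claw": 0.02,"offset": [-0.048,0,0],"turn": 0},{"claw": 0.02,"offset": [-0.059,0,0],"turn": 0},{"claw": 0.02,"offset": [-0.067,0,0],"turn": 0},{"claw": 0.02,"offset": [-0.069,0,0],"turn": 0},{"claw": 0.02,"offset": [-0.06,0,0],"turn": 0},{"claw": 0.02,"offset": [-0.03,0,0],"turn": 0}]}}

```text
time: 12.25
position: [0.5474, -0.1949, 0.0065]
eef_rot: [[0.001, 1.0, 0.001], [1.0, -0.001, -0.0], [-0.0, 0.001, -1.0]]
wrist_force: [1.2, -0.0, -0.2]
grip_width: 0.0199
grasp_force: 0.0
```

{"fn": "send_rows", "kwargs": {"deltas": [{"claw": 0.02,"offset": [0.01,0,-0.04],"turn": 0},{"claw": 0.02,"offset": [0.03,0,-0.09],"turn": 0},{"claw": 0.02,"offset": [0.08,0,-0.1],"turn": 0},{"claw": 0.02,"offset": [0.14,-0.012,-0.1],"turn": 0},{"claw": 0.02,"offset": [0.2,-0.024,-0.1],"turn": 0},{"claw": 0.02,"offset": [0.26,-0.036,-0.1],"turn": 0},{"claw": 0.02,"offset": [0.32,-0.048,-0.1],"turn": 0},{"claw": 0.02,"offset": [0.38,-0.06,-0.1],"turn": 0}]}}

```text
time: 13.25
position: [0.4859, 0.1875, 0.1064]
eef_rot: [[-0.001, 1.0, 0.001], [1.0, 0.001, 0.0], [0.0, 0.001, -1.0]]
wrist_force: [0.9, 0.6, 1.1]
grip_width: 0.02
grasp_force: 0.0
```

{"fn": "send_rows", "kwargs": {"deltas": [{"claw": 0.02,"offset": [0.04,-0.01,0],"turn": 0},{"claw": 0.02,"offset": [0.068,-0.013,0],"turn": 0},{"claw": 0.02,"offset": [0.068,-0.013,0],"turn": 0},{"claw": 0.02,"offset": [0.068,-0.013,0.03],"turn": 0},{"claw": 0.02,"offset": [0.068,-0.013,0.06],"turn": 0},{"claw": 0.02,"offset": [0.068,-0.013,0.085],"turn": 0},{"claw": 0.02,"offset": [0.068,-0.013,0.1],"turn": 0},{"claw": 0.02,"offset": [0.068,-0.013,0.1],"turn": 0}]}}

```text
time: 14.25
position: [0.4732, 0.2522, 0.0052]
eef_rot: [[0.0, 1.0, -0.002], [1.0, -0.0, -0.001], [-0.001, -0.002, -1.0]]
wrist_force: [-1.0, -0.6, -0.1]
grip_width: 0.0199
grasp_force: 0.0
```

Run:
```python
from plant import *
import cv2,numpy as np
print(state()['position'])
i=get_image('wrist');j=get_image('top')
cv2.imwrite('pics/w2.png',np.vstack([i['frame'][200:],cv2.resize(j['frame'][140:280,225:485],(640,345))]))
```

```text
[0.47323125 0.25215014 0.00520807]
```

View pics/w2.png

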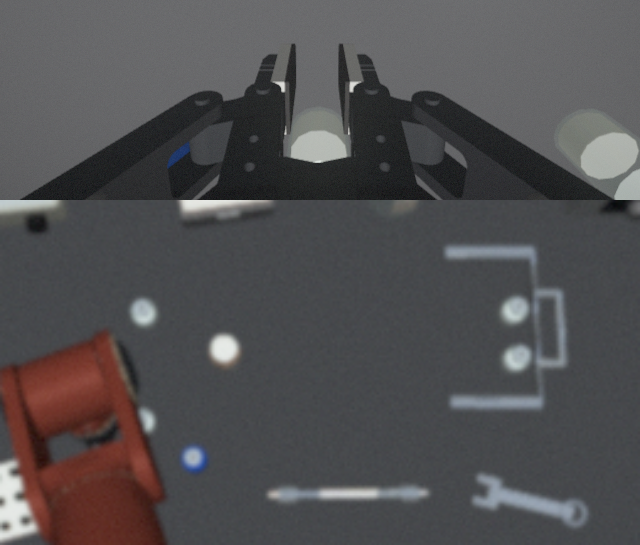

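Vials 1 and 3 are both deep in the frame, at (515,309) and (517,357) in the lower view. Vial 4 is centred ahead of the gap. Pushing it diagonally.

{"fn": "send_rows", "kwargs": {"deltas": [{"claw": 0.02,"offset": [-0.006,0,-0.001],"turn": 0},{"claw": 0.02,"offset": [-0.014,0,-0.001],"turn": 0},{"claw": 0.02,"offset": [-0.023,0.001,-0.001],"turn": 0},{"claw": 0.02,"offset": [-0.035,0.003,-0.001],"turn": 0},{"claw": 0.02,"offset": [-0.05,0.006,-0.001],"turn": 0},{"claw": 0.02,"offset": [-0.067,0.0095,-0.001],"turn": 0},{"claw": 0.02,"offset": [-0.084,0.013,-0.001],"turn": 0},{"claw": 0.02,"offset": [-0.101,0.0165,-0.001],"turn": 0}]}}

```text
time: 15.35
position: [0.4909, 0.1506, 0.0073]
eef_rot: [[0.0, 1.0, -0.0], [1.0, -0.0, -0.0], [-0.0, -0.0, -1.0]]
wrist_force: [-0.2, -0.5, 0.1]
grip_width: 0.0199
grasp_force: 0.2
```

{"fn": "send_rows", "kwargs": {"deltas": [{"claw": 0.02,"offset": [-0.014,0.002,0],"turn": 0},{"claw": 0.02,"offset": [-0.03,0.004,0],"turn": 0},{"claw": 0.02,"offset": [-0.047,0.006,0],"turn": 0},{"claw": 0.02,"offset": [-0.064,0.009,0],"turn": 0},{"claw": 0.02,"offset": [-0.081,0.012,0],"turn": 0},{"claw": 0.02,"offset": [-0.098,0.016,0],"turn": 0},{"claw": 0.02,"offset": [-0.115,0.02,0],"turn": 0},{"claw": 0.02,"offset": [-0.132,0.024,0],"turn": 0}]}}

```text
time: 16.35
position: [0.515, 0.0187, 0.0073]
eef_rot: [[0.0, 1.0, 0.0], [1.0, -0.0, -0.0], [-0.0, 0.0, -1.0]]
wrist_force: [0.6, -0.5, 0.5]
grip_width: 0.0197
grasp_force: 0.1
```

{"fn": "send_rows", "kwargs": {"deltas": [{"claw": 0.02,"offset": [-0.014,0.004,0],"turn": 0},{"claw": 0.02,"offset": [-0.03,0.009,0],"turn": 0},{"claw": 0.02,"offset": [-0.047,0.014,0],"turn": 0},{"claw": 0.02,"offset": [-0.064,0.019,0],"turn": 0},{"claw": 0.02,"offset": [-0.081,0.024,0],"turn": 0},{"claw": 0.02,"offset": [-0.098,0.028,0],"turn": 0},{"claw": 0.02,"offset": [-0.115,0.031,0],"turn": 0},{"claw": 0.02,"offset": [-0.132,0.033,0],"turn": 0}]}}

```text
time: 17.35
position: [0.5478, -0.1133, 0.0073]
eef_rot: [[0.0, 1.0, -0.0], [1.0, -0.0, 0.0], [0.0, -0.0, -1.0]]
wrist_force: [0.1, -0.1, 0.0]
grip_width: 0.0202
grasp_force: 0.1
```

{"fn": "send_rows", "kwargs": {"deltas": [{"claw": 0.02,"offset": [-0.016,0,0],"turn": 0},{"claw": 0.02,"offset": [-0.034,0,0],"turn": 0},{"claw": 0.02,"offset": [-0.05,0,0],"turn": 0},{"claw": 0.02,"offset": [-0.062,0,0],"turn": 0},{"claw": 0.02,"offset": [-0.07,0,0],"turn": 0},{"claw": 0.02,"offset": [-0.073,0,0],"turn": 0},{"claw": 0.02,"offset": [-0.065,0,0],"turn": 0},{"claw": 0.02,"offset": [-0.03,0,0],"turn": 0}]}}

```text
time: 18.35
position: [0.548, -0.1421, 0.0076]
eef_rot: [[0.002, 1.0, 0.001], [1.0, -0.002, -0.0], [-0.0, 0.001, -1.0]]
wrist_force: [0.3, -0.5, -0.2]
grip_width: 0.0201
grasp_force: 0.0
```

{"fn": "send_rows", "kwargs": {"deltas": [{"claw": 0.02,"offset": [0.01,0,-0.04],"turn": 0},{"claw": 0.02,"offset": [0.03,0,-0.09],"turn": 0},{"claw": 0.02,"offset": [0.08,0.01,-0.1],"turn": 0},{"claw": 0.02,"offset": [0.14,0.02,-0.1],"turn": 0},{"claw": 0.02,"offset": [0.2,0.03,-0.1],"turn": 0},{"claw": 0.02,"offset": [0.26,0.04,-0.1],"turn": 0},{"claw": 0.02,"offset": [0.32,0.05,-0.1],"turn": 0},{"claw": 0.02,"offset": [0.375,0.06,-0.1],"turn": 0}]}}

```text
time: 19.35
position: [0.607, 0.236, 0.1073]
eef_rot: [[-0.002, 1.0, -0.0], [1.0, 0.002, 0.0], [0.0, -0.0, -1.0]]
wrist_force: [0.5, -0.9, -0.5]
grip_width: 0.0204
grasp_force: 0.0
```

{"fn": "send_rows", "kwargs": {"deltas": [{"claw": 0.02,"offset": [0.018,0.001,0],"turn": 0},{"claw": 0.02,"offset": [0.018,0.001,0],"turn": 0},{"claw": 0.02,"offset": [0.018,0.001,0.03],"turn": 0},{"claw": 0.02,"offset": [0.018,0.001,0.06],"turn": 0},{"claw": 0.02,"offset": [0.018,0.001,0.085],"turn": 0},{"claw": 0.02,"offset": [0.018,0.001,0.1],"turn": 0},{"claw": 0.02,"offset": [0.012,0.001,0.1],"turn": 0},{"claw": 0.02,"offset": [0.005,0.001,0.1],"turn": 0}]}}

```text
time: 20.35
position: [0.6096, 0.2372, 0.0086]
eef_rot: [[0.0, 1.0, 0.002], [1.0, -0.0, 0.0], [0.0, 0.002, -1.0]]
wrist_force: [0.3, -0.0, -0.3]
grip_width: 0.02
grasp_force: 0.0
```

Run:
```python
from plant import *
import cv2,numpy as np
print(state()['position'])
i=get_image('wrist');j=get_image('top')
cv2.imwrite('pics/w3.png',np.vstack([i['frame'][200:],cv2.resize(j['frame'][140:280,225:485],(640,345))]))
```

```text
[0.60962937 0.23723697 0.0086153 ]
```

View pics/w3.png

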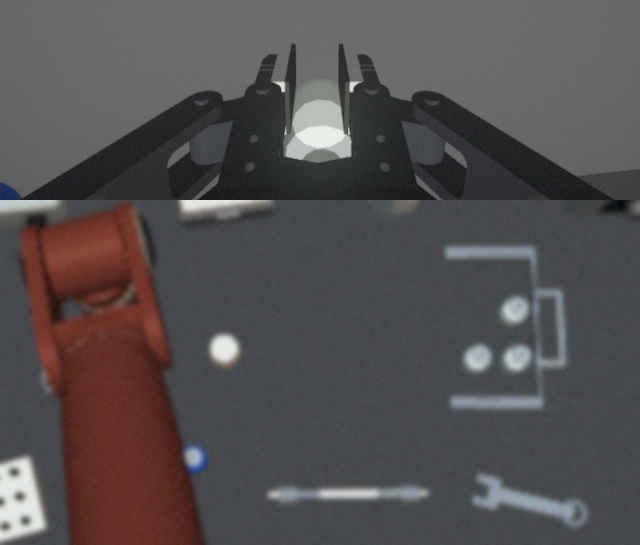

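Three vials are inside, at (478,357), (517,357) and (515,309), and vial 2 is centred in the gap. I'll push it in an arc that clears the jar.

{"fn": "send_rows", "kwargs": {"deltas": [{"claw": 0.02,"offset": [-0.006,0,0],"turn": 0},{"claw": 0.02,"offset": [-0.014,0.001,0],"turn": 0},{"claw": 0.02,"offset": [-0.024,0.003,0],"turn": 0},{"claw": 0.02,"offset": [-0.036,0.006,0],"turn": 0},{"claw": 0.02,"offset": [-0.05,0.01,0],"turn": 0},{"claw": 0.02,"offset": [-0.066,0.014,0],"turn": 0},{"claw": 0.02,"offset": [-0.083,0.017,0],"turn": 0},{"claw": 0.02,"offset": [-0.1,0.019,0],"turn": 0}]}}

```text
time: 21.45
position: [0.6279, 0.1365, 0.0073]
eef_rot: [[0.0, 1.0, -0.0], [1.0, -0.0, -0.0], [-0.0, -0.0, -1.0]]
wrist_force: [-0.7, -0.4, -0.2]
grip_width: 0.02
grasp_force: 0.2
```

{"fn": "send_rows", "kwargs": {"deltas": [{"claw": 0.02,"offset": [-0.014,0,0],"turn": 0},{"claw": 0.02,"offset": [-0.03,0,0],"turn": 0},{"claw": 0.02,"offset": [-0.047,0,0],"turn": 0},{"claw": 0.02,"offset": [-0.064,0,0],"turn": 0},{"claw": 0.02,"offset": [-0.081,0,0],"turn": 0},{"claw": 0.02,"offset": [-0.098,0,0],"turn": 0},{"claw": 0.02,"offset": [-0.115,0,0],"turn": 0},{"claw": 0.02,"offset": [-0.132,0,0],"turn": 0}]}}

```text
time: 22.45
position: [0.6277, 0.0047, 0.0073]
eef_rot: [[-0.0, 1.0, -0.0], [1.0, 0.0, -0.0], [-0.0, -0.0, -1.0]]
wrist_force: [-0.6, 0.6, -0.6]
grip_width: 0.0201
grasp_force: 0.2
```

{"fn": "send_rows", "kwargs": {"deltas": [{"claw": 0.02,"offset": [-0.014,0,0],"turn": 0},{"claw": 0.02,"offset": [-0.03,0,0],"turn": 0},{"claw": 0.02,"offset": [-0.047,0,0],"turn": 0},{"claw": 0.02,"offset": [-0.064,0,0],"turn": 0},{"claw": 0.02,"offset": [-0.081,0,0],"turn": 0},{"claw": 0.02,"offset": [-0.098,0,0],"turn": 0},{"claw": 0.02,"offset": [-0.115,0,0],"turn": 0},{"claw": 0.02,"offset": [-0.132,0,0],"turn": 0}]}}

```text
time: 23.45
position: [0.6277, -0.1273, 0.0073]
eef_rot: [[-0.0, 1.0, 0.0], [1.0, 0.0, -0.0], [-0.0, 0.0, -1.0]]
wrist_force: [-0.6, -0.3, -0.8]
grip_width: 0.0204
grasp_force: 0.2
```

{"fn": "send_rows", "kwargs": {"deltas": [{"claw": 0.02,"offset": [-0.016,0,0],"turn": 0},{"claw": 0.02,"offset": [-0.032,0,0],"turn": 0},{"claw": 0.02,"offset": [-0.045,0,0],"turn": 0},{"claw": 0.02,"offset": [-0.054,0,0],"turn": 0},{"claw": 0.02,"offset": [-0.059,0,0],"turn": 0},{"claw": 0.02,"offset": [-0.06,0,0],"turn": 0},{"claw": 0.02,"offset": [-0.05,0,0],"turn": 0},{"claw": 0.02,"offset": [-0.02,0,0],"turn": 0}]}}

```text
time: 24.45
position: [0.6278, -0.1458, 0.0075]
eef_rot: [[0.001, 1.0, 0.0], [1.0, -0.001, -0.0], [-0.0, 0.0, -1.0]]
wrist_force: [0.4, 0.5, -0.4]
grip_width: 0.0199
grasp_force: 0.0
```

{"fn": "send_rows", "kwargs": {"deltas": [{"claw": 0.02,"offset": [0.02,0,-0.04],"turn": 0},{"claw": 0.02,"offset": [0.04,0,-0.09],"turn": 0},{"claw": 0.02,"offset": [0.08,-0.02,-0.12],"turn": 0},{"claw": 0.02,"offset": [0.13,-0.04,-0.14],"turn": 0},{"claw": 0.02,"offset": [0.18,-0.06,-0.15],"turn": 0},{"claw": 0.02,"offset": [0.22,-0.08,-0.15],"turn": 0},{"claw": 0.02,"offset": [0.24,-0.08,-0.15],"turn": 0},{"claw": 0.02,"offset": [0.24,-0.08,-0.15],"turn": 0}]}}

```text
time: 25.45
position: [0.5477, 0.0951, 0.1573]
eef_rot: [[-0.003, 1.0, 0.0], [1.0, 0.003, -0.0], [-0.0, 0.0, -1.0]]
wrist_force: [-0.0, -0.2, -0.0]
grip_width: 0.0204
grasp_force: 0.0
```

Run:
```python
from plant import *
from h import *
j=get_image('top');f=j['frame'];s=get_image('scene')
cv2.imwrite('pics/end.png',np.vstack([cv2.resize(f[140:280,225:485],(640,345)),cv2.resize(s['frame'][130:250,180:440],(552,255))[:, :].copy() if 0 else cv2.resize(s['frame'][135:235,180:440],(640,246))]))
g=cv2.cvtColor(f,cv2.COLOR_BGR2GRAY);n,l,st,ce=cv2.connectedComponentsWithStats((g>105).astype('uint8'))
for i in range(1,n):
    u,v=ce[i]
    if st[i,4]>30 and 225<u<445 and 165<v<222: print(st[i,4],ce[i].round(1),ray(j,u,v,.048)[:2].round(3))
print(state()['time'])
```

```text
109 [417.3 178.4] [ 0.623 -0.204]
110 [433.7 184.3] [ 0.604 -0.253]
110 [418.6 203.8] [ 0.544 -0.203]
106 [434.5 203.8] [ 0.544 -0.251]
71 [249.5 214. ] [0.519 0.307]
194 [426.5 221.7] [ 0.489 -0.224]
25.55
```

View pics/end.png

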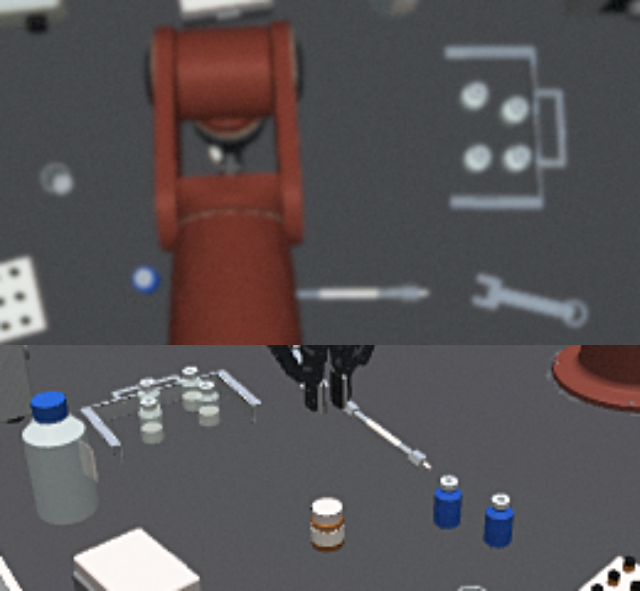

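All four vials stand upright inside, at least about 29 mm past the mouth line (13 mm needed), and the bystanders haven't moved.

```bash
python3 -c "from plant import *;print(close_job())"
```

```text
the job is handed in; nothing more can be done
None
```

All four vials stand upright inside the loading frame, about 29 mm or more past the mouth line, bystanders look unmoved in the camera views, and the job was handed in at about 26 s; no verdict was returned.

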